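Push a panel plate out over the end of the ledge

ROBOT

A 6-joint arm with a two-finger parallel gripper is mounted at the origin on a cart in front of the work surface, level with it; the furniture and walls round the work are solid. World frame = base frame: x ahead of the robot, y to its left, z up, the work surface at z = 0. Lengths are in m, angles in rad, forces in N, time in s.
With the tool pointing down it reaches from about 0.25 to 0.725 m from the base axis. Payload 9.7 kg.
Tool frame: the origin (TCP) lies midway between the tips of the shut fingers; the grasp point (between the pads) lies 19 mm behind it (grip_point_offset is the distance from the TCP to the grasp point, in m); z points along the fingers, y is the line along which they close (so a half turn about z gives the same grasp; the last joint's range is limited). The gripper opens to 85 mm and grips with 20 to 120 N. Pads are 22 mm wide; open, the fingers measure 114 mm over their backs; the gripper's body (76 mm by 85 mm) begins 54 mm behind the grasp point. The pads swing forward as they close: fully open they stand 13 mm farther back than shut.
Start: joints at [1.178, 0.087, 0.176, 1.66, 0, 1.571], TCP at [0.211, 0.508, 0.231] pointing down, gripper open.
Joint ranges: [-3.13, 3.13], [-0.85, 1.81], [-1.15, 1.24], [-2.2, 2.28], [-1.44, 1.52], [-3.14, 3.14]. Speed limits (rad/s): [2.22, 2.22, 2.57, 3.14, 3.14, 3.14].

INTERFACE

Orientations are given as a unit quaternion [w, x, y, z].
In Python, from station import observe, get_image, sign_off, grip_point_offset gives the robot as it stands.
- The arm moves only by the tool send_rows, never from a script. Its argument "moves" is a list of rows, each an object with "dp": the shift along the tool's x, y, z in m, a list of three; "rot": the turn, a rotation vector about the tool's x, y, z in degrees, a list of three; "gripper": the opening, from 0 (shut) to 1 (fully open). A call has exactly 10 rows; each row shifts and turns the commanded pose from where the row before left it, along the tool's axes as they then stand; what a row does not reach is not made up. A row lasts 1/8 s, in which the tool goes at most 62.5 mm and 10.7 degrees, less where a joint would pass 70% of its speed; a pose out of reach is approached as far as the arm can. A call with a gripper value outside its range is refused whole. The fingers move at their own pace and stop on an object; "newtons" is the grip in N (left out, the last holds). Time passes only in rows, so rows that do not move let the fingers close, or fill a call up. It gives the time, the measured TCP pose, the force, the opening and the grip force at its end, in the units of the state.
- observe(): the state, without advancing time (a new reading comes with each control period).
- get_image(name): name is "scene" or "top" or "wrist"; returns a dict with "image" (480x640x3 uint8, blue, green, red), "K" (3x3 intrinsics, pixels), "k1" (the pictures are not rectified: a ray, as slopes to the right and down, at radius r is drawn at 1 + k1 r^2 times it, then the intrinsics apply), "world_to_cam" (4x4, takes a point from world to camera coordinates); the wrist camera has in their place "hand_eye" (4x4, takes a point from camera to tool coordinates, whose origin is the TCP and whose axes are the flange's). Camera axes: x right, y down, z forward; pixel columns grow to the right and rows downward; lengths in m; the calibration is good to about 2 mm. A picture is of the moment at which its call begins: read the wrist's pose just before it. There is no depth.
- sign_off(): hands the job in; it is judged then, once.
The state is a dict: "time_s": time; "joint_pos": joint angles; "dq": joint speeds; "joint_efforts": joint torques, N m; "ee_pos": TCP position; "tcp_rot": TCP orientation; "contact_force": force on the tool from outside, world axes, zero at the start; "moment": the same for the moment, N m; "opening": opening from 0.0 (shut) to 1.0 (fully open); "grasp_force": force on a finger pad.
Only numpy, scipy, OpenCV 4.12 (cv2) and the standard library are available. Lean on these libraries where they do the work, as an engineer would, in place of code of your own. Each camera call takes 0.05 s, during which the arm holds its last target. There are 200 camera calls.

TASK

Two metal plates lie on the low ledge on the bench. Push the one with the big rectangular window along the ledge, out over the end of the ledge nearest to it, until about a third of its length sticks out past that end, so that its edge can be taken later; it stays flat on the ledge and ends square to it, not hanging over the front. Only push it with the fingers, never lift it, and leave the plain plate and the things around the ledge where they are.

Things in the scene. Friction and masses are not known exactly. Their poses are not given: they have to be found in the camera images.
- ledge: Low black ledge on dark steel feet, fixed on the bench, 360 mm long along its y, 130 mm deep along its x, its flat top 50 mm above the bench. Origin at the centre of its underside. A dark steel fence, 8 mm thick and 11 mm higher than the top, runs along its +x (rear) edge; its inner face is at x = +57 mm. The front edge is at x = -65 mm; both ends (y = -180 and y = +180 mm) are open. Its place and yaw vary.
- window_plate: Bare aluminium panel plate with a rectangular display window through its middle (40 mm along its x, 50 mm along its y) and a small dark screw hole near each corner: 90 mm along its x, 100 mm along its y (its length, along the ledge), 6 mm thick, about 0.12 kg, loose. Origin at the centre of its underside. It lies flat on one half of the ledge, slightly askew, 20 to 50 mm short of that end; it is on the +y or the -y half of the ledge.
- plain_plate: Plain solid aluminium plate without a window, same size 90 x 100 x 6 mm, loose, on the other half of the ledge; 66 to 114 mm of free ledge top lies between the plates. Origin at the centre of its underside.
- navy_driver: small navy screwdriver with a red cap, 120 mm long, lying behind the ledge; origin at the centre of its underside; must not be disturbed
- red_driver: small black screwdriver with a red cap, 140 mm long, lying in front of the ledge; origin at the centre of its underside; must not be disturbed
- pen: blue and white marker pen, 135 mm long, lying behind the ledge; origin at the centre of its underside; must not be disturbed
- front_pen: blue and white marker pen, 135 mm long, lying in front of the ledge; origin at the centre of its underside; must not be disturbed
- loose_hub: white stepped round hub, 37 mm across, 16 mm high, lying in front of the ledge; origin at the centre of its underside; must not be disturbed

How it is judged:
On the way:
1. the window plate, flat on the ledge, begins to show past the end (angle between window_plate's own z axis and vertical below 0.05 rad and z of window_plate in the frame of ledge between 0.046 and 0.054 m and (y of window_plate in the frame of ledge above 0.136 m or y of window_plate in the frame of ledge below -0.136 m)), for 0.05 s.
At the end, for the whole second after the job is handed in: The window plate lies flat and still on the ledge, 23 to 43 mm of its 100 mm length past the end, within 0.12 rad (7 degrees) of square to the ledge and at most 8 mm over the front edge; the plain plate has moved less than 15 mm ((y of window_plate in the frame of ledge between 0.153 and 0.173 m or y of window_plate in the frame of ledge between -0.173 and -0.153 m) and angle between window_plate's own z axis and vertical below 0.05 rad and z of window_plate in the frame of ledge between 0.046 and 0.054 m and x of window_plate in the frame of ledge between -0.028 and 0.016 m and angle between the y axis of window_plate and the y axis of ledge, either way round below 0.12 rad and linear speed of window_plate below 0.01 m/s and distance of plain_plate from where it was at the start of the episode below 0.015 m); the robot touches nothing.
It fails at once if the window plate is lifted off the ledge (z of window_plate in the frame of ledge above 0.06 m).
It fails at once if the window plate is tipped or falls (angle between window_plate's own z axis and vertical above 0.2 rad or z of window_plate in the frame of ledge below 0.03 m).
It fails at once if the plain plate is moved 15 mm or more (distance of plain_plate from where it was at the start of the episode above 0.015 m).
It fails at once if one of the things around the ledge is moved 20 mm or more (distance of any of navy_driver, red_driver, pen, front_pen, loose_hub from where it was at the start of the episode above 0.02 m).
It also fails if it takes over 38 s, if anything falls off the work surface, if the arm or the gripper's body presses on something with over 40 N, if the wrist force passes 120 N, or if a joint passes its speed limit or range.

## Working session

There is one attempt and no reset: what is moved stays moved. The work goes in short steps, Python scripts to look and compute and a tool call to move; the robot and the scene stay as the last step left them, time stands still between calls to the robot, and variables do not carry over. Pictures are saved under pics/ and viewed, at most 10 in all, crops included, and the job is handed in when it is done.

Besides the shell and the picture viewer there is one more tool, called after "Request:" as a command line: name --argument value ..., lists and objects as JSON in quotes. send_rows: Moves the arm, as the interface text tells. Its arguments: {"type":"object","properties":{"moves":{"type":"array"},"newtons":{"type":"number"}},"required":["moves"]}

```bash
mkdir -p pics
python3 - <<'E'
from station import *
import cv2
s=observe();print(s['ee_pos'],s['tcp_rot'],s['time_s'],grip_point_offset if not callable(grip_point_offset) else grip_point_offset())
for n in('top','scene'):
    g=get_image(n);cv2.imwrite(f'pics/{n}0.png',g['image']);print(g['K'],g['k1'],g['world_to_cam'])
E
```

```text
[0.21044002 0.50789346 0.2305831 ] [-1.21908567e-04  1.95145078e-01  9.80774159e-01 -6.57592191e-04] 0.0 0.0187
[[583.57194955   0.         330.88015217]
 [  0.         583.57194955 246.47227229]
 [  0.           0.           1.        ]] -0.11986045350936649 [[ 0.03733335 -0.99929665  0.00352606 -0.00643641]
 [-0.97018306 -0.03709082 -0.23951846  0.54838597]
 [ 0.23948078  0.0055211  -0.97088541  0.8252374 ]
 [ 0.          0.          0.          1.        ]]
[[461.74179959   0.         317.79021606]
 [  0.         461.74179959 239.06299578]
 [  0.           0.           1.        ]] -0.09307928026881722 [[-0.7147945  -0.69930839 -0.00604981  0.37464049]
 [-0.36183631  0.37722433 -0.85251176  0.25825127]
 [ 0.59845076 -0.60718167 -0.52267304  0.56582738]
 [ 0.          0.          0.          1.        ]]
```

View pics/top0.png

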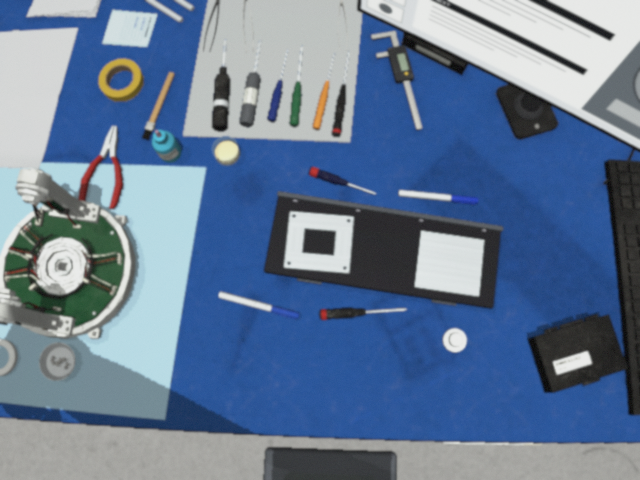

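View pics/scene0.png

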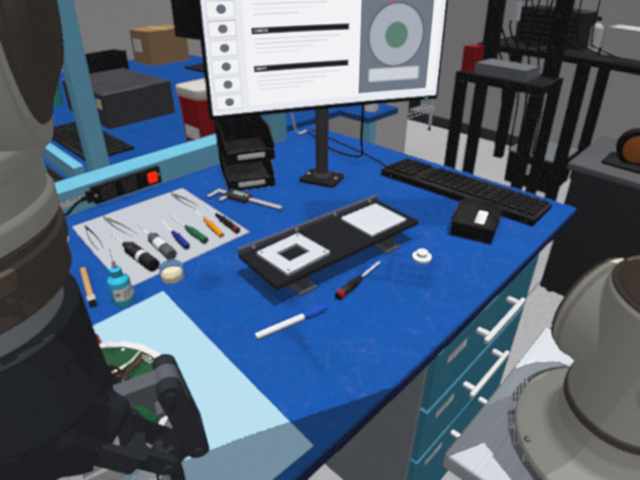

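Top view: the window plate is at about px (319,242), on the left (+y) half, and its nearest end is the left end, around px (272,235). The plain plate is at (450,263). The scene view agrees.

```bash
cat > h.py <<'E'
from station import *
import cv2, numpy as np
def ray(g,uv,z):
    uv=np.array(uv,float).reshape(-1,1,2)
    n=cv2.undistortPoints(uv,g['K'],np.array([g['k1'],0,0,0,0.]))[:,0]
    M=g['world_to_cam'];R,t=M[:3,:3],M[:3,3];c=-R.T@t
    d=np.c_[n,np.ones(len(n))]@R
    return c+d*((z-c[2])/d[:,2])[:,None]
def rect(g,cnt,z):
    P=ray(g,cnt.reshape(-1,2),z)[:,:2]
    (c,wh,a)=cv2.minAreaRect((P*1000).astype(np.float32)); return np.round(c,1),np.round(wh,1),round(a,2)
def measure(g):
    im=g['image'];roi=np.zeros(im.shape[:2],np.uint8);roi[170:330,225:530]=255
    hsv=cv2.cvtColor(im,cv2.COLOR_BGR2HSV)
    wh=cv2.bitwise_and(cv2.inRange(hsv,(0,0,150),(180,60,255)),roi)
    cs,_=cv2.findContours(wh,cv2.RETR_CCOMP,cv2.CHAIN_APPROX_NONE)
    for c in cs:
        if cv2.contourArea(c)>500: print('plate/window px',cv2.boundingRect(c),rect(g,c,.056))
    bl=cv2.bitwise_and(cv2.inRange(hsv,(0,0,0),(180,255,75)),roi)|wh
    bl=cv2.morphologyEx(bl,cv2.MORPH_OPEN,np.ones((5,5)))
    cs,_=cv2.findContours(bl,cv2.RETR_EXTERNAL,cv2.CHAIN_APPROX_NONE)
    c=max(cs,key=cv2.contourArea)
    ap=cv2.approxPolyDP(c,6,True)
    print('ledge',rect(g,c,.05)); print(ap[:,0].tolist()); print(ray(g,ap,.05).round(4))
    return c
E
python3 - <<'E'
from h import *
g=get_image('top');c=measure(g)
im=g['image'].copy();cv2.drawContours(im,[c],-1,(0,255,0),1)
cv2.imwrite('pics/led.png',cv2.resize(im[170:330,225:530],None,fx=2.5,fy=2.5))
E
```

```text
plate/window px (415, 231, 69, 65) (array([ 532. , -169.8]), array([100.5,  90.4]), 83.67)
plate/window px (284, 211, 70, 62) (array([558.3,  33.5]), array([101. ,  91.2]), 87.21)
plate/window px (302, 228, 35, 28) (array([558.3,  33.4]), array([51.9, 42.1]), 87.29)
ledge (array([548.1, -68.1]), array([357.1, 127.7]), 82.93)
[[279, 196], [265, 271], [492, 306], [499, 230]]
[[ 0.632   0.1001  0.05  ]
 [ 0.5095  0.1145  0.05  ]
 [ 0.4676 -0.2366  0.05  ]
 [ 0.5894 -0.2512  0.05  ]]
```

View pics/led.png

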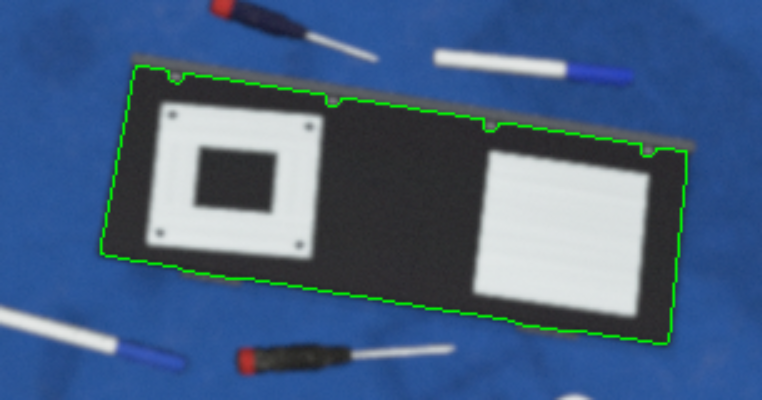

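Ledge frame: its y axis u = (0.1215, 0.9926) and its centre is at s ≈ -1 mm along u. The window plate is at y ≈ +102 mm, x ≈ -5 mm and 4° askew, so it needs about 61 mm of push along +u. I'll use two half-open fingers in the gap between the plates. First I turn the tool so that tool x = u.

Request:
send_rows --moves '[{"dp": [0, 0, 0], "rot": [0, 0, 10.6], "gripper": 0.45}, {"dp": [0, 0, 0], "rot": [0, 0, 10.6], "gripper": 0.45}, {"dp": [0, 0, 0], "rot": [0, 0, 10.6], "gripper": 0.45}, {"dp": [0, 0, 0], "rot": [0, 0, 10.6], "gripper": 0.45}, {"dp": [0, 0, 0], "rot": [0, 0, 10.6], "gripper": 0.45}, {"dp": [0, 0, 0], "rot": [0, 0, 10.6], "gripper": 0.45}, {"dp": [0, 0, 0], "rot": [0, 0, 10.6], "gripper": 0.45}, {"dp": [0, 0, 0], "rot": [0, 0, 0.3], "gripper": 0.45}, {"dp": [0, 0, 0], "rot": [0, 0, 0], "gripper": 0.45}, {"dp": [0, 0, 0], "rot": [0, 0, 0], "gripper": 0.45}]'

```text
time_s: 1.4
ee_pos: [0.2105, 0.5081, 0.2312]
tcp_rot: [0.0, 0.748, 0.663, -0.0]
contact_force: [0.5, 0.7, 0.2]
opening: 0.449
grasp_force: 0.0
```

Request:
send_rows --moves '[{"dp": [-0.035, 0.027, 0], "rot": [0, 0, 0], "gripper": 0.45}, {"dp": [-0.035, 0.027, 0], "rot": [0, 0, 0], "gripper": 0.45}, {"dp": [-0.035, 0.027, 0], "rot": [0, 0, 0], "gripper": 0.45}, {"dp": [-0.035, 0.027, 0], "rot": [0, 0, 0], "gripper": 0.45}, {"dp": [-0.035, 0.027, 0], "rot": [0, 0, 0], "gripper": 0.45}, {"dp": [-0.035, 0.027, 0], "rot": [0, 0, 0], "gripper": 0.45}, {"dp": [-0.035, 0.027, 0], "rot": [0, 0, 0], "gripper": 0.45}, {"dp": [-0.035, 0.027, 0], "rot": [0, 0, 0], "gripper": 0.45}, {"dp": [-0.035, 0.027, 0], "rot": [0, 0, 0], "gripper": 0.45}, {"dp": [-0.035, 0.027, 0], "rot": [0, 0, 0], "gripper": 0.45}]'

```text
time_s: 2.65
ee_pos: [0.4364, 0.1264, 0.2315]
tcp_rot: [0.0, 0.748, 0.663, 0.0]
contact_force: [1.3, 0.8, 0.0]
opening: 0.45
grasp_force: 0.0
```

Request:
send_rows --moves '[{"dp": [-0.036, 0.0265, 0], "rot": [0, 0, 0], "gripper": 0.45}, {"dp": [-0.036, 0.0265, 0], "rot": [0, 0, 0], "gripper": 0.45}, {"dp": [-0.036, 0.0265, 0], "rot": [0, 0, 0], "gripper": 0.45}, {"dp": [-0.036, 0.0265, 0], "rot": [0, 0, 0], "gripper": 0.45}, {"dp": [-0.036, 0.0265, 0], "rot": [0, 0, 0], "gripper": 0.45}, {"dp": [0, 0, 0.03], "rot": [0, 0, 0], "gripper": 0.45}, {"dp": [0, 0, 0.03], "rot": [0, 0, 0], "gripper": 0.45}, {"dp": [0, 0, 0.03], "rot": [0, 0, 0], "gripper": 0.45}, {"dp": [0, 0, 0.03], "rot": [0, 0, 0], "gripper": 0.45}, {"dp": [0, 0, 0.03], "rot": [0, 0, 0], "gripper": 0.45}]'

```text
time_s: 3.9
ee_pos: [0.5453, -0.067, 0.0804]
tcp_rot: [0.0, 0.748, 0.663, 0.0]
contact_force: [-0.9, -0.0, 0.1]
opening: 0.448
grasp_force: 0.0
```

Run:
```python
from h import *
for n in('wrist','scene'):
    g=get_image(n);cv2.imwrite(f'pics/{n}1.png',g['image'])
cv2.imwrite('pics/s1.png',cv2.resize(g['image'][130:330,200:450],None,fx=3,fy=3))
```

```text
(no output)
```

View pics/s1.png

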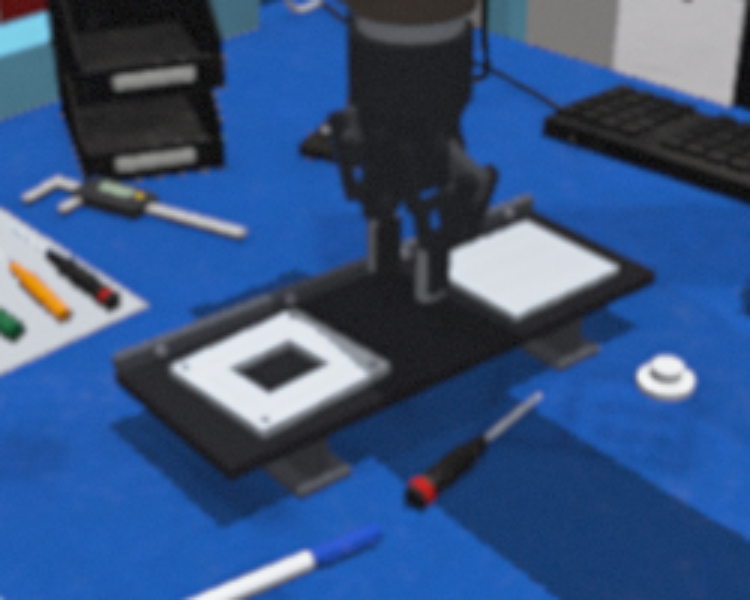

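The fingers hang above the gap, at crop px (385,265) and (430,295), clear of both plates. Now I lower slowly to find the ledge top.

Request:
send_rows --moves '[{"dp": [0, 0, 0.01], "rot": [0, 0, 0], "gripper": 0.45}, {"dp": [0, 0, 0.01], "rot": [0, 0, 0], "gripper": 0.45}, {"dp": [0, 0, 0.006], "rot": [0, 0, 0], "gripper": 0.45}, {"dp": [0, 0, 0.001], "rot": [0, 0, 0], "gripper": 0.45}, {"dp": [0, 0, 0.001], "rot": [0, 0, 0], "gripper": 0.45}, {"dp": [0, 0, 0], "rot": [0, 0, 0], "gripper": 0.45}, {"dp": [0, 0, 0], "rot": [0, 0, 0], "gripper": 0.45}, {"dp": [0, 0, 0], "rot": [0, 0, 0], "gripper": 0.45}, {"dp": [0, 0, 0], "rot": [0, 0, 0], "gripper": 0.45}, {"dp": [0, 0, 0], "rot": [0, 0, 0], "gripper": 0.45}]'

```text
time_s: 5.25
ee_pos: [0.5454, -0.067, 0.0533]
tcp_rot: [0.0, 0.749, 0.663, 0.0]
contact_force: [0.1, 0.2, -0.3]
opening: 0.452
grasp_force: 0.0
```

Request:
send_rows --moves '[{"dp": [0, 0, 0.001], "rot": [0, 0, 0], "gripper": 0.45}, {"dp": [0, 0, 0.001], "rot": [0, 0, 0], "gripper": 0.45}, {"dp": [0, 0, 0], "rot": [0, 0, 0], "gripper": 0.45}, {"dp": [0, 0, 0], "rot": [0, 0, 0], "gripper": 0.45}, {"dp": [0, 0, 0], "rot": [0, 0, 0], "gripper": 0.45}, {"dp": [0, 0, 0], "rot": [0, 0, 0], "gripper": 0.45}, {"dp": [0, 0, 0], "rot": [0, 0, 0], "gripper": 0.45}, {"dp": [0, 0, 0], "rot": [0, 0, 0], "gripper": 0.45}, {"dp": [0, 0, 0], "rot": [0, 0, 0], "gripper": 0.45}, {"dp": [0, 0, 0], "rot": [0, 0, 0], "gripper": 0.45}]'

```text
time_s: 6.5
ee_pos: [0.5454, -0.067, 0.0513]
tcp_rot: [-0.0, 0.749, 0.663, 0.0]
contact_force: [-0.9, 0.4, -1.2]
opening: 0.449
grasp_force: 0.0
```

Request:
send_rows --moves '[{"dp": [0, 0, 0.001], "rot": [0, 0, 0], "gripper": 0.45}, {"dp": [0, 0, 0.001], "rot": [0, 0, 0], "gripper": 0.45}, {"dp": [0, 0, 0], "rot": [0, 0, 0], "gripper": 0.45}, {"dp": [0, 0, 0], "rot": [0, 0, 0], "gripper": 0.45}, {"dp": [0, 0, 0], "rot": [0, 0, 0], "gripper": 0.45}, {"dp": [0, 0, 0], "rot": [0, 0, 0], "gripper": 0.45}, {"dp": [0, 0, 0], "rot": [0, 0, 0], "gripper": 0.45}, {"dp": [0, 0, 0], "rot": [0, 0, 0], "gripper": 0.45}, {"dp": [0, 0, 0], "rot": [0, 0, 0], "gripper": 0.45}, {"dp": [0, 0, 0], "rot": [0, 0, 0], "gripper": 0.45}]'

```text
time_s: 7.75
ee_pos: [0.5454, -0.067, 0.0493]
tcp_rot: [-0.0, 0.749, 0.663, 0.0]
contact_force: [-1.1, -0.6, -0.4]
opening: 0.449
grasp_force: 0.0
```

Request:
send_rows --moves '[{"dp": [0, 0, 0.001], "rot": [0, 0, 0], "gripper": 0.45}, {"dp": [0, 0, 0.001], "rot": [0, 0, 0], "gripper": 0.45}, {"dp": [0, 0, 0], "rot": [0, 0, 0], "gripper": 0.45}, {"dp": [0, 0, 0], "rot": [0, 0, 0], "gripper": 0.45}, {"dp": [0, 0, 0], "rot": [0, 0, 0], "gripper": 0.45}, {"dp": [0, 0, 0], "rot": [0, 0, 0], "gripper": 0.45}, {"dp": [0, 0, 0], "rot": [0, 0, 0], "gripper": 0.45}, {"dp": [0, 0, 0], "rot": [0, 0, 0], "gripper": 0.45}, {"dp": [0, 0, 0], "rot": [0, 0, 0], "gripper": 0.45}, {"dp": [0, 0, 0], "rot": [0, 0, 0], "gripper": 0.45}]'

```text
time_s: 9.0
ee_pos: [0.5455, -0.0671, 0.0487]
tcp_rot: [0.0, 0.749, 0.663, 0.0]
contact_force: [-5.1, 0.8, 11.6]
opening: 0.45
grasp_force: 5.7
```

Contact comes at TCP z ≈ 0.049, with the ledge top at 0.050, so the tips sit about 1 mm above the TCP. I raise 3 mm and push.

Request:
send_rows --moves '[{"dp": [0, 0, -0.003], "rot": [0, 0, 0], "gripper": 0.45}, {"dp": [0.01, 0, 0], "rot": [0, 0, 0], "gripper": 0.45}, {"dp": [0.01, 0, 0], "rot": [0, 0, 0], "gripper": 0.45}, {"dp": [0.007, 0, 0], "rot": [0, 0, 0], "gripper": 0.45}, {"dp": [0.005, 0, 0], "rot": [0, 0, 0], "gripper": 0.45}, {"dp": [0.005, 0, 0], "rot": [0, 0, 0], "gripper": 0.45}, {"dp": [0.005, 0, 0], "rot": [0, 0, 0], "gripper": 0.45}, {"dp": [0.005, 0, 0], "rot": [0, 0, 0], "gripper": 0.45}, {"dp": [0.005, 0, 0], "rot": [0, 0, 0], "gripper": 0.45}, {"dp": [0.005, 0, 0], "rot": [0, 0, 0], "gripper": 0.45}]'

```text
time_s: 10.25
ee_pos: [0.5524, -0.0102, 0.0503]
tcp_rot: [0.0, 0.749, 0.663, -0.0]
contact_force: [-0.0, -0.6, 0.9]
opening: 0.451
grasp_force: 0.3
```

Run:
```python
from h import *
g=get_image('top');measure(g)
cv2.imwrite('pics/t2.png',cv2.resize(g['image'][170:330,225:530],None,fx=2.5,fy=2.5))
```

```text
plate/window px (424, 232, 60, 64) (array([ 531.6, -172.5]), array([94.4, 89.9]), 83.88)
plate/window px (272, 170, 179, 160) (array([552.4, -35.1]), array([254.7, 280.3]), 2.08)
ledge (array([553.9, -36.8]), array([256.4, 279.5]), 2.08)
[[294, 170], [294, 206], [281, 211], [274, 248], [278, 261], [287, 261], [304, 209], [281, 329], [430, 329], [416, 214], [425, 219], [430, 198], [450, 199], [430, 191], [431, 170], [406, 170], [404, 179], [403, 170]]
[[ 0.6771  0.0786  0.05  ]
 [ 0.6162  0.0753  0.05  ]
 [ 0.6071  0.0954  0.05  ]
 [ 0.5465  0.1028  0.05  ]
 [ 0.526   0.0954  0.05  ]
 [ 0.5266  0.0814  0.05  ]
 [ 0.6118  0.0592  0.05  ]
 [ 0.4212  0.0848  0.05  ]
 [ 0.4294 -0.1405  0.05  ]
 [ 0.6105 -0.1185  0.05  ]
 [ 0.6028 -0.1328  0.05  ]
 [ 0.6381 -0.141   0.05  ]
 [ 0.6378 -0.1732  0.05  ]
 [ 0.65   -0.141   0.05  ]
 [ 0.6861 -0.143   0.05  ]
 [ 0.6843 -0.1023  0.05  ]
 [ 0.6687 -0.0991  0.05  ]
 [ 0.6841 -0.0974  0.05  ]]
```

View pics/t2.png

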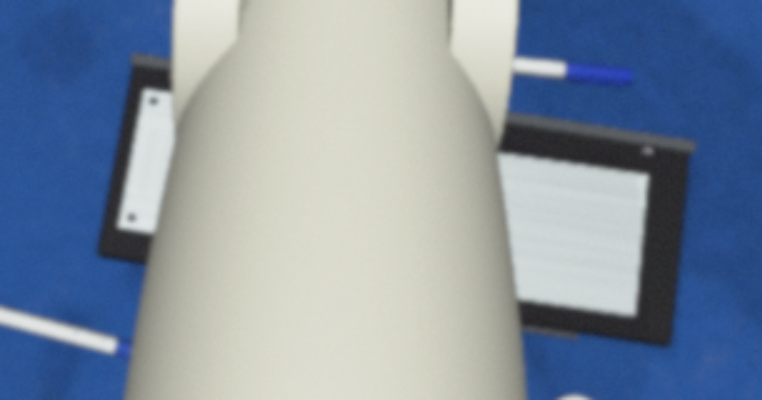

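The leading edge is visible at crop px (145,88)–(117,228), parallel to the ledge end. It sits at s ≈ 0.168, as expected from the TCP at 0.057 plus the 11 mm finger half width and the 100 mm plate. Target is 0.212, so I push 44 mm more, then back off and rise.

Request:
send_rows --moves '[{"dp": [0.005, 0, 0], "rot": [0, 0, 0], "gripper": 0.45}, {"dp": [0.005, 0, 0], "rot": [0, 0, 0], "gripper": 0.45}, {"dp": [0.005, 0, 0], "rot": [0, 0, 0], "gripper": 0.45}, {"dp": [0.005, 0, 0], "rot": [0, 0, 0], "gripper": 0.45}, {"dp": [0.005, 0, 0], "rot": [0, 0, 0], "gripper": 0.45}, {"dp": [0.005, 0, 0], "rot": [0, 0, 0], "gripper": 0.45}, {"dp": [0.005, 0, 0], "rot": [0, 0, 0], "gripper": 0.45}, {"dp": [0.005, 0, 0], "rot": [0, 0, 0], "gripper": 0.45}, {"dp": [0.003, 0, 0], "rot": [0, 0, 0], "gripper": 0.45}, {"dp": [0.001, 0, 0], "rot": [0, 0, 0], "gripper": 0.45}]'

```text
time_s: 11.55
ee_pos: [0.5577, 0.0334, 0.0503]
tcp_rot: [0.0, 0.749, 0.663, -0.0]
contact_force: [-0.2, -1.0, -0.2]
opening: 0.451
grasp_force: 0.4
```

Request:
send_rows --moves '[{"dp": [0, 0, 0], "rot": [0, 0, 0], "gripper": 0.45}, {"dp": [-0.01, 0, 0], "rot": [0, 0, 0], "gripper": 0.45}, {"dp": [-0.02, 0, 0], "rot": [0, 0, 0], "gripper": 0.45}, {"dp": [0, 0, -0.02], "rot": [0, 0, 0], "gripper": 0.45}, {"dp": [0, 0, -0.03], "rot": [0, 0, 0], "gripper": 0.45}, {"dp": [0, 0, -0.03], "rot": [0, 0, 0], "gripper": 0.45}, {"dp": [0, 0, -0.04], "rot": [0, 0, 0], "gripper": 0.45}, {"dp": [0, 0, -0.04], "rot": [0, 0, 0], "gripper": 0.45}, {"dp": [0, 0, -0.02], "rot": [0, 0, 0], "gripper": 0.45}, {"dp": [0, 0, 0], "rot": [0, 0, 0], "gripper": 0.45}]'

```text
time_s: 12.8
ee_pos: [0.5545, 0.0022, 0.2318]
tcp_rot: [0.001, 0.749, 0.662, 0.001]
contact_force: [-1.1, 0.3, -0.2]
opening: 0.451
grasp_force: 0.0
```

Request:
send_rows --moves '[{"dp": [0.035, -0.027, 0], "rot": [0, 0, 0], "gripper": 0.45}, {"dp": [0.035, -0.027, 0], "rot": [0, 0, 0], "gripper": 0.45}, {"dp": [0.035, -0.027, 0], "rot": [0, 0, 0], "gripper": 0.45}, {"dp": [0.035, -0.027, 0], "rot": [0, 0, 0], "gripper": 0.45}, {"dp": [0.035, -0.027, 0], "rot": [0, 0, 0], "gripper": 0.45}, {"dp": [0.035, -0.027, 0], "rot": [0, 0, 0], "gripper": 0.45}, {"dp": [0.035, -0.027, 0], "rot": [0, 0, 0], "gripper": 0.45}, {"dp": [0.035, -0.027, 0], "rot": [0, 0, 0], "gripper": 0.45}, {"dp": [0.035, -0.027, 0], "rot": [0, 0, 0], "gripper": 0.45}, {"dp": [0.035, -0.027, 0], "rot": [0, 0, 0], "gripper": 0.45}]'

```text
time_s: 14.05
ee_pos: [0.328, 0.3841, 0.2287]
tcp_rot: [0.0, 0.749, 0.662, -0.001]
contact_force: [1.0, 0.3, -0.1]
opening: 0.45
grasp_force: 0.0
```

Run:
```python
from h import *
g=get_image('top');measure(g)
cv2.imwrite('pics/t3.png',g['image'])
```

```text
plate/window px (415, 231, 69, 65) (array([ 531.9, -169.8]), array([100.4,  90.4]), 83.66)
plate/window px (244, 202, 74, 65) (array([569. ,  92.8]), array([101.2,  91.6]), 82.97)
plate/window px (263, 219, 37, 30) (array([569.3,  92.6]), array([51.7, 41.9]), 83.08)
ledge (array([548. , -68.1]), array([357.2, 128. ]), 82.93)
[[265, 264], [267, 272], [491, 307], [499, 230], [298, 199], [297, 206], [319, 210], [310, 266]]
[[ 0.5205  0.1152  0.05  ]
 [ 0.508   0.1114  0.05  ]
 [ 0.466  -0.235   0.05  ]
 [ 0.5894 -0.2512  0.05  ]
 [ 0.6281  0.0696  0.05  ]
 [ 0.6164  0.0705  0.05  ]
 [ 0.611   0.0354  0.05  ]
 [ 0.5201  0.0455  0.05  ]]
```

View pics/t3.png

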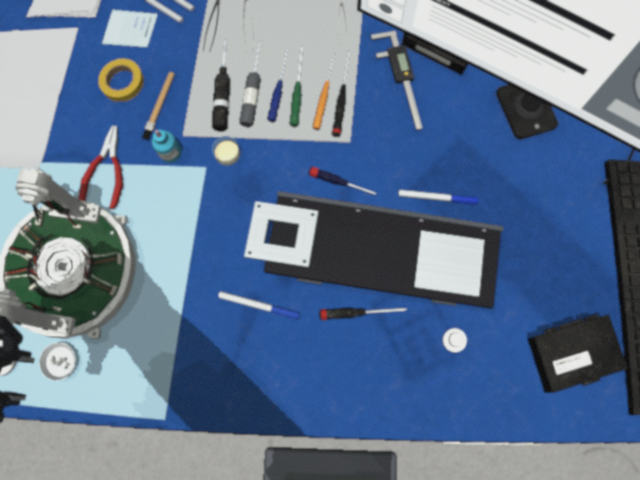

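The window plate is now at px (281,234), overhanging the left end. It measures y ≈ 162 mm and x ≈ -2 mm in the ledge frame, square to within about 0.1°. The plain plate and the other items are unmoved, and the arm is clear.

```bash
python3 -c "
from station import *
print(sign_off())"
```

```text
the job is handed in; nothing more can be done
None
```

The window plate now sticks out about 33 mm past the left (+y) end of the ledge, flat and square to it; the plain plate and the things around the ledge did not move, and the job is handed in (sign-off gave no verdict).

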